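# Latch the food carrier's door

### The job

The black food carrier's front door stands slightly ajar and its draw latch is open. Swing the wire loop forward and down over the keeper on the door's top edge, so that its crossbar hooks on the outer side of the keeper's post, then press the lever back and down flat until it snaps over centre and draws the door shut; leave it so, fully home.

Things in the scene. Friction and masses are not known exactly. Their poses are not given: they have to be found in the camera images.
- keeper (a point): Steel keeper, 20 mm wide, on the door's top edge: a flat ledge and a post 6 mm thick. Origin: seat of the loop's crossbar (its centre), 3.5 mm above the ledge, at the post's outer face; 176 mm above the table. x points from door to lever (-x outwards), y along the pivots, z up. Post top: z 13 mm, leaning 5 mm out. Lower the crossbar at x -6 to -20 mm. Lever pivot: x 60 mm + joint door, z 3.5 mm.
- tab (a point): Centre of the wire loop's finger tab: a small steel barrel, 12 mm across, 24 long (along keeper y), on a stem. U loop, 54 mm wide, hinged freely on the lever 24 mm from its pivot, 9 degrees below the handle's line when flat; 7 mm crossbar 85 mm from that hinge, this point 115 mm. Starts folded back on the lever, tab up; pinched by its two ends it swivels as it swings over; it draws the lever along.
- lever (a joint): Lever angle, rad: 0 flat on the carrier's top (150 mm above the table), pointing away from the door; grows as it rises and tips towards the door, stop 2.1. Steel handle 28 mm wide, 95 long, its end crosspiece 62 wide, 12 long, 5 thick (flush), 89 mm from the pivot; when flat its top is 5.5 mm above pivot height. Stays where put (1 N at its end). Loop hooked, it needs about 2 N more, snaps over centre at about 0.2 and holds down.
- door (a joint): How far the front door of the black carrier (340 mm deep, 300 wide, fixed to the table) stands out, in m: 0.008 ajar, pushed out by its springy seal (12 N there, 36 N at 0); about 0.002 when latched. Only the hooked latch holds it in.

How it is judged (in metres and radians):
On the way:
1. the loop's crossbar is down on the keeper's ledge, outside its post (x of tab in the frame of keeper between -0.07 and -0.022 m and z of tab in the frame of keeper below 0.01 m), for 0.2 s.
At the end, for the whole second after the job is handed in: The lever lies flat (within 0.17 rad, about 10 degrees) and still, the loop is hooked outside the keeper's post (the tab's centre at least 22 mm outside the keeper's point and less than 12 mm above it), and the door is drawn in to less than 5 mm from shut (value of joint lever below 0.17 rad and value of joint door below 0.005 m and x of tab in the frame of keeper below -0.022 m and z of tab in the frame of keeper below 0.012 m and velocity of joint lever between -0.1 and 0.1 rad/s); the robot touches nothing.
It also fails if it takes over 48 s, if anything falls off the work surface, if the arm or the gripper's body presses on something with over 40 N, if the wrist force passes 120 N, or if a joint passes its speed limit or range.

### The arm

A 6-joint arm with a two-finger parallel gripper is mounted at the origin on the work surface. World frame = base frame: x ahead of the robot, y to its left, z up, the work surface at z = 0. Lengths are in m, angles in degrees, forces in N, time in s.
With the tool pointing down it reaches from about 0.35 to 0.95 m from the base axis. Payload 17.4 kg.
Tool frame: the origin (TCP) lies at the very end of the fingers, on their centre line; the grasp point (between the pads) lies 19 mm behind it; z points along the fingers, y is the direction in which the jaws open and shut (so a half turn about z gives the same grasp; the last joint's range is limited). The gripper opens to 93 mm and grips with 3 to 60 N. Pads are 15 mm wide; open, the fingers measure 128 mm over their backs; the gripper's body (75 mm by 188 mm) begins 65 mm behind the grasp point.
Start: joints at [-65.879, 6.646, 82.598, -0, 90.757, -2.166], TCP at [0.299, -0.605, 0.184] pointing down, gripper open.
Joint ranges: [-162.19, 162.19], [-47.58, 125.68], [4.15, 143.07], [-65.23, 245.23], [0.69, 171.88], [-170.13, 170.13]. Speed limits (degrees/s): [108.29, 108.29, 127.2, 180, 180, 180].

### API

Orientations are given as a 3x3 rotation matrix whose columns are the frame's x, y, z axes.
In Python, from workcell import * gives the robot as it stands.
- The arm moves only by the tool servo_tool, never from a script. Its argument "rows" is a list of rows, each an object of numbers: "dx", "dy", "dz": the shift along the tool's x, y, z in units of 30 mm (1.0 is 30 mm); "twist": the turn about the tool's z in rad. A call has 1 to 20 rows; each row is the pose to reach, as a shift and turn from the pose commanded when the call began, along the tool's axes at that moment; what a row does not reach only later rows make up. A row lasts 1/12 s, in which the tool goes at most 41.7 mm and 7.16 degrees, less where a joint would pass 70% of its speed; a pose out of reach is approached as far as the arm can. A call with a gripper value outside its range is refused whole. "jaw" is the finger opening in mm, from 0 to 93, set as the call begins (left out, the last holds). The fingers move at their own pace and stop on an object; the grip force is fixed at half the most. Time passes only in rows, so rows that repeat a pose let the fingers close. It gives the time, the measured TCP pose, the force and the opening at its end, in the units of the state.
- sense(): the state, without advancing time (a new reading comes with each control period).
- read_camera(name): name is "side" or "top"; returns (picture, depth): 420x560x3 uint8, red, green, blue; 420x560 float32, m along the optical axis (not along the pixel's ray), 0 where there is no reading.
- camera_params(name): a dict with "fx", "fy", "cx", "cy" (pixels), "dist_coeffs" ([k1, k2, p1, p2, k3] as OpenCV has them; the pictures are not rectified), "origin" and "rotation" of the camera in the world. Camera axes: x right, y down, z forward; pixel columns grow to the right and rows downward; lengths in m; the calibration is good to about 2 mm. A picture is of the moment at which its call begins. camera_params takes no time and is no camera call.
- sign_off(): hands the job in, once; it reports no verdict.
The state is a dict: "time": time; "q": joint angles; "qd": joint speeds; "joint_efforts": joint torques, N m; "ee_pos": TCP position; "tool_rot": TCP orientation; "force": force on the tool from outside, world axes, zero at the start; "wrist_torque": the same for the moment, N m; "opening": finger opening in m.
Only numpy, scipy, OpenCV 4.12 (cv2) and the standard library are available. Lean on these libraries where they do the work, as an engineer would, in place of code of your own. Each camera call takes 0.05 s, during which the arm holds its last target.

## Working session

There is one attempt and no reset: what is moved stays moved. The work goes in short steps, Python scripts to look and compute and a tool call to move; the robot and the scene stay as the last step left them, time stands still between calls to the robot, and variables do not carry over. Pictures are saved under pics/ and viewed, and the job is handed in when it is done.

Besides the shell and the picture viewer there is one more tool, called after "Emit:" by a JSON object that holds its "fn" and its "kwargs". servo_tool: Moves the arm, as the interface text tells. Its arguments: {"type":"object","properties":{"rows":{"type":"array","items":{"type":"object","properties":{"dx":{"type":"number"},"dy":{"type":"number"},"dz":{"type":"number"},"twist":{"type":"number"}}}},"jaw":{"type":"number"}},"required":["rows"]}

```bash
ls; mkdir -p pics; cat > h.py <<'E'
from workcell import *
import numpy as np, cv2
def snap(n,f):
    im,d=read_camera(n); cv2.imwrite(f'pics/{f}.png',im[:,:,::-1]); np.save(f'pics/{f}.npy',d); return im,d
def crop(f,x0,y0,x1,y1,s):
    im=cv2.imread(f'pics/{f}.png')[y0:y1,x0:x1]; cv2.imwrite(f'pics/{f}_c{x0}_{y0}_{s}.png',cv2.resize(im,None,fx=s,fy=s,interpolation=cv2.INTER_CUBIC))
def ray(n,u,v):
    p=camera_params(n); K=np.array([[p['fx'],0,p['cx']],[0,p['fy'],p['cy']],[0,0,1]])
    x=cv2.undistortPoints(np.array([[[u,v]]],float),K,np.array(p['dist_coeffs']))[0,0]
    return np.array(p['origin']),np.array(p['rotation'])@np.array([x[0],x[1],1])
def pt(n,f,u,v,r=1):
    d=np.load(f'pics/{f}.npy')[v-r:v+r+1,u-r:u+r+1]; d=np.median(d[d>0]) if (d>0).any() else 0
    o,k=ray(n,u,v); return o+k*d
def atz(n,u,v,z):
    o,k=ray(n,u,v); return o+k*(z-o[2])/k[2]
def proj(n,P):
    p=camera_params(n); K=np.array([[p['fx'],0,p['cx']],[0,p['fy'],p['cy']],[0,0,1]]); R=np.array(p['rotation'])
    c=R.T@(np.array(P)-p['origin']); r=cv2.projectPoints(c.reshape(1,1,3),np.zeros(3),np.zeros(3),K,np.array(p['dist_coeffs']))[0]
    return r.ravel()
E
python3 - <<'E'
from h import *
for n in('side','top'):
    snap(n,n+'0'); p=camera_params(n); print(n,p)
print(sense())
E
```

```text
pics
side {'fx': 442.52821243387507, 'fy': 442.52821243387507, 'cx': 283.0193754700543, 'cy': 204.74077910496254, 'dist_coeffs': array([-0.08074568,  0.        ,  0.        ,  0.        ,  0.        ]), 'origin': array([0.30641253, 0.29187994, 0.63962821]), 'rotation': array([[-0.67731044, -0.58398217,  0.44745435],
       [-0.73565822,  0.53133546, -0.42010667],
       [ 0.00758645, -0.6137161 , -0.78949034]])}
top {'fx': 482.30805186882714, 'fy': 482.30805186882714, 'cx': 282.547701320518, 'cy': 217.61015651865603, 'dist_coeffs': array([-0.16818686,  0.        ,  0.        ,  0.        ,  0.        ]), 'origin': array([0.5137267 , 0.01530803, 0.78938442]), 'rotation': array([[-0.01537887, -0.99326696,  0.11482265],
       [-0.99945777,  0.01192686, -0.0306906 ],
       [ 0.02911449, -0.11523237, -0.9929118 ]])}
{'time': 0.1, 'q': array([-6.58777090e+01,  6.67070810e+00,  8.26313249e+01, -1.61186242e-03,
        9.07576317e+01, -2.16458547e+00]), 'qd': array([-0.05763402, -0.03252844, -0.11442053, -0.0623886 , -0.07531268,
       -0.04320626]), 'joint_efforts': array([ 4.91013416e-03, -7.22891235e+01, -6.23863649e+01,  7.83392997e-02,
        2.26823817e-02, -8.46554212e-05]), 'ee_pos': array([ 0.29883902, -0.60499436,  0.18319333]), 'tool_rot': array([[ 8.96588053e-01,  4.42865284e-01, -4.51256465e-04],
       [ 4.42865514e-01, -8.96587561e-01,  9.38914384e-04],
       [ 1.12216521e-05, -1.04166535e-03, -9.99999457e-01]]), 'force': array([-1.05239739, -0.35596649, -0.06436711]), 'wrist_torque': array([ 0.04016785,  0.021732  , -0.0582448 ]), 'opening': 0.09304973479067623}
```

```bash
cp pics/side0.png pics/a.png
```

```text
(no output)
```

View pics/side0.png

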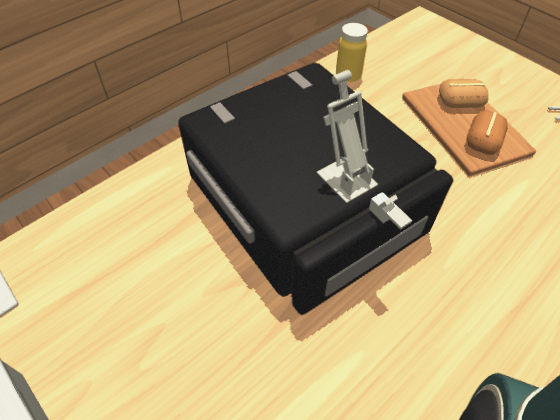

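View pics/top0.png

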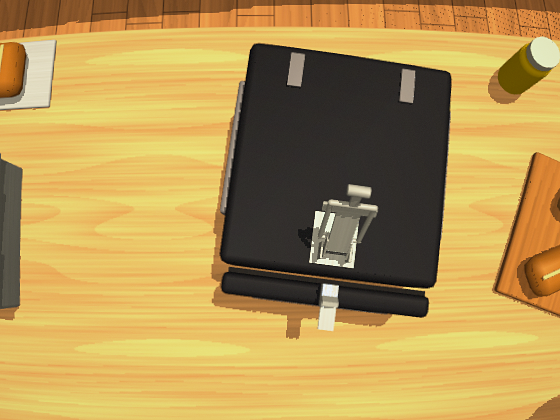

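```bash
python3 - <<'E'
from h import *
crop('side0',300,50,440,250,3.0); crop('top0',270,170,410,340,3.5)
d=np.load('pics/side0.npy')
E
ls pics
```

```text
a.png
side0.npy
side0.png
side0_c300_50_3.0.png
top0.npy
top0.png
top0_c270_170_3.5.png
```

View pics/side0_c300_50_3.0.png

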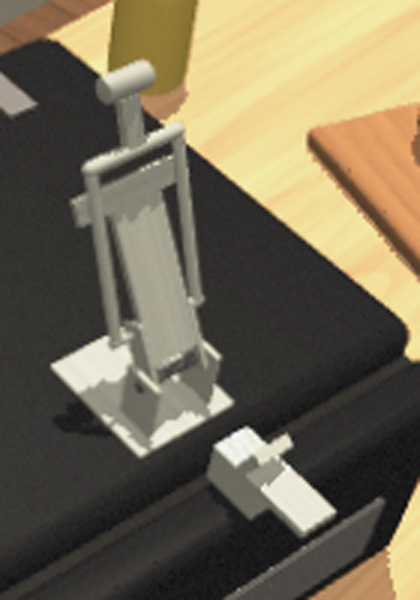

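View pics/top0_c270_170_3.5.png

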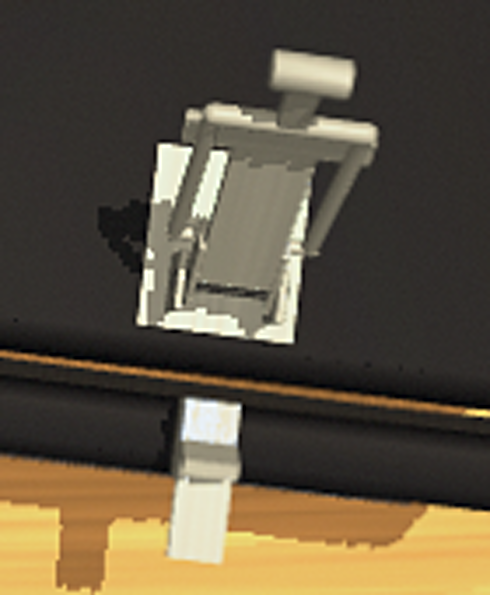

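```bash
cat >> h.py <<'E'
def tri(a,b):
    o1,k1=ray('top',*a); o2,k2=ray('side',*b); k1/=np.linalg.norm(k1);k2/=np.linalg.norm(k2)
    A=np.stack([k1,-k2],1); s=np.linalg.lstsq(A,o2-o1,rcond=None)[0]
    p,q=o1+k1*s[0],o2+k2*s[1]; return (p+q)/2,np.linalg.norm(p-q)
T=lambda x,y,s=3.5,x0=270,y0=170:(x0+x/s-.35,y0+y/s-.35)
S=lambda x,y,s=3.0,x0=300,y0=50:(x0+x/s-.33,y0+y/s-.33)
E
python3 - <<'E'
from h import *
np.set_printoptions(precision=4,suppress=True)
for n,a,b in [('tab',(313,75),(126,82)),('tabL',(277,71),(104,90)),('tabR',(351,78),(148,72)),('xbarL',(211,110),(92,168)),('xbarR',(370,135),(178,130)),
 ('hingeL',(187,235),(118,341)),('hingeR',(310,250),(196,300)),
 ('ledge outL',(170,557),(303,535)),('ledge outR',(221,562),(334,513)),('postL',(180,470),(255,462)),('postR',(238,474),(288,437)),('blkL',(185,398),(213,447)),('blkR',(241,403),(247,427))]:
    print(n,*tri(T(*a),S(*b)), pt('top','top0',*map(round,T(*a))),pt('side','side0',*map(round,S(*b))))
# yaw from carrier edges at z
for uvs in [((250,290),(420,311))]: pass
print(atz('top',258,44,.15),atz('top',449,72,.15),atz('top',222,262,.15),atz('top',436,286,.15))
E
```

```text
tab [ 0.5966 -0.0789  0.3037] 0.0002398768515936032 [ 0.5951 -0.0773  0.3124] [ 0.592  -0.0736  0.3088]
tabL [ 0.5982 -0.0679  0.3041] 0.0012650277898544348 [ 0.5964 -0.0672  0.3113] [ 0.5973 -0.0652  0.3055]
tabR [ 0.5952 -0.0905  0.3041] 0.0006369083749569529 [ 0.5942 -0.0888  0.3112] [ 0.5899 -0.0841  0.3094]
xbarL [ 0.5895 -0.0526  0.2768] 0.002074577583909477 [ 0.5899 -0.0516  0.2806] [ 0.5863 -0.0498  0.2796]
xbarR [ 0.5824 -0.1018  0.2752] 0.00030756923033674945 [ 0.5818 -0.1002  0.2809] [ 0.5792 -0.0969  0.2796]
hingeL [ 0.5591 -0.0523  0.1941] 0.0027865788364578735 [ 0.5573 -0.0524  0.1993] [ 0.5566 -0.0464  0.2012]
hingeR [ 0.552  -0.0965  0.1965] 0.0003666619338628374 [ 0.5515 -0.0951  0.2033] [ 0.5497 -0.0928  0.2001]
ledge outL [ 0.4419 -0.0473  0.1673] 0.00023552912998750167 [ 0.4224 -0.0637  0.0017] [ 0.4409 -0.0457  0.17  ]
ledge outR [ 0.4397 -0.066   0.1687] 7.528646532196139e-06 [ 0.4199 -0.0884  0.0001] [ 0.4389 -0.0644  0.1702]
postL [ 0.475  -0.0495  0.1859] 0.0007051921963444271 [ 0.4738 -0.051   0.1731] [ 0.4751 -0.0502  0.1845]
postR [ 0.4733 -0.0699  0.1878] 0.0008174545832141015 [ 0.4729 -0.0709  0.186 ] [ 0.4883 -0.1022  0.1482]
blkL [ 0.4999 -0.0538  0.1698] 8.304299314782605e-05 [ 0.4997 -0.0576  0.1413] [ 0.4986 -0.0528  0.1711]
blkR [ 0.4973 -0.0747  0.1694] 0.0007297559955516558 [ 0.4966 -0.0794  0.1397] [ 0.4964 -0.0737  0.171 ]
[0.8373 0.0267 0.15  ] [ 0.7982 -0.2503  0.15  ] [0.5296 0.0765 0.15  ] [ 0.4919 -0.2109  0.15  ]
```

```bash
python3 - <<'E'
from h import *
np.set_printoptions(precision=1,suppress=True)
c=np.array([.479,-.0603]);ex=np.array([.991,-.136]);ey=np.array([.136,.991])
for n in('side','top'):
    d=np.load(f'pics/{n}0.npy'); out=[]
    for v in range(60,345):
        for u in range(290,420):
            if d[v,u]>0:
                o,k=ray(n,u,v); P=o+k*d[v,u]; q=P[:2]-c
                if P[2]>.155: out.append((q@ex*1e3,q@ey*1e3,P[2]*1e3-176))
    out=np.array(out); np.save('pics/pc_'+n,out)
    print(n)
    a=out[(abs(out[:,1])<8)&(out[:,0]<45)]
    for x in range(-50,40,3):
        s=a[(a[:,0]>=x)&(a[:,0]<x+3)]
        if len(s): print(x,len(s),np.percentile(s[:,2],[5,50,95]))
    k=out[(out[:,0]<-5)&(out[:,0]>-40)&(out[:,2]>-10)]; print('y range',np.percentile(k[:,1],[1,50,99]))
    b=out[(out[:,0]>50)&(out[:,2]>30)]
    print('lever y',np.percentile(b[:,1],[1,50,99]))
    for z in range(-10,140,6):
        s=b[(b[:,2]>=z)&(b[:,2]<z+6)]
        if len(s): print(z,len(s),np.percentile(s[:,0],[2,50,98]),np.percentile(s[:,1],[2,98]))
E
```

```text
Traceback (most recent call last):
  File "h.py", line 8, in ray
    p=camera_params(n); K=np.array([[p['fx'],0,p['cx']],[0,p['fy'],p['cy']],[0,0,1]])
ValueError: time passes only in moves, steps and waits
```

```bash
python3 - <<'E'
from h import *
crop('side0',360,180,420,240,9.0)
E
```

```text
(no output)
```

View pics/side0_c360_180_9.0.png

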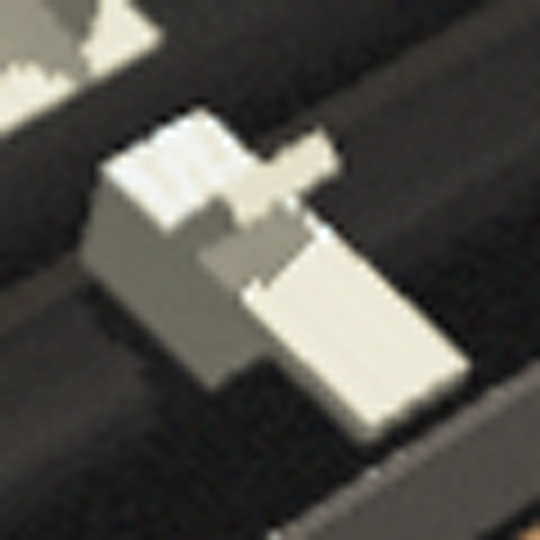

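```bash
python3 - <<'E'
s=open('h.py').read()
s=s.replace("def snap","_cp=camera_params\nimport pickle,os\nif not os.path.exists('cp.pkl'): pickle.dump({n:_cp(n) for n in('side','top')},open('cp.pkl','wb'))\n_C=pickle.load(open('cp.pkl','rb'))\ndef camera_params(n): return _C[n]\ndef snap",1)
s+='''
def cloud(n,f,u0=290,u1=420,v0=60,v1=345):
    d=np.load(f'pics/{f}.npy'); p=_C[n]; K=np.array([[p['fx'],0,p['cx']],[0,p['fy'],p['cy']],[0,0,1]])
    U,V=np.meshgrid(np.arange(u0,u1),np.arange(v0,v1)); uv=np.stack([U.ravel(),V.ravel()],1).astype(float)
    x=cv2.undistortPoints(uv[:,None],K,p['dist_coeffs'])[:,0]; D=d[v0:v1,u0:u1].ravel()
    P=np.c_[x*D[:,None],D]@p['rotation'].T+p['origin']; return P[D>0]
c=np.array([.479,-.0603]);ex=np.array([.991,-.136]);ey=np.array([.136,.991])
def kf(P): P=np.atleast_2d(P); q=P[:,:2]-c; return np.c_[q@ex,q@ey,P[:,2]-.176]*1e3
'''
open('h.py','w').write(s)
E
python3 - <<'E'
from h import *
np.set_printoptions(precision=1,suppress=True)
for n in('side','top'):
    out=kf(cloud(n,n+'0')); out=out[out[:,2]>-20]
    print(n)
    a=out[(abs(out[:,1])<8)&(out[:,0]<45)]
    for x in range(-50,40,3):
        s=a[(a[:,0]>=x)&(a[:,0]<x+3)]
        if len(s): print(x,len(s),np.percentile(s[:,2],[5,50,95]))
    k=out[(out[:,0]<-5)&(out[:,0]>-40)&(out[:,2]>-10)]; print('y range',np.percentile(k[:,1],[1,50,99]))
    b=out[(out[:,0]>50)&(out[:,2]>30)]
    print('lever y',np.percentile(b[:,1],[1,50,99]))
    for z in range(28,140,6):
        s=b[(b[:,2]>=z)&(b[:,2]<z+6)]
        if len(s): print(z,len(s),np.percentile(s[:,0],[2,50,98]),np.percentile(s[:,1],[2,98]))
E
```

```text
side
-41 26 [-6.5 -3.9 -2.4]
-38 20 [-3.9 -2.8 -1.5]
-35 24 [-4.2 -2.5 -1.5]
-32 19 [-4.  -2.6 -1.5]
-29 22 [-3.8 -2.6 -1.5]
-26 21 [-3.7 -2.7 -1.5]
-23 19 [-4.3 -3.  -2. ]
-20 21 [-4.3 -3.5 -1.8]
-17 18 [-4.3 -2.5 -1. ]
-14 24 [-4.5 -2.7 -2.2]
-11 30 [-15.7  -2.6  12.5]
-8 39 [-3.1 11.1 13. ]
-5 48 [-3.8 -1.  14.1]
-2 1 [-3.4 -3.4 -3.4]
4 13 [-3.8 -2.7 -1.6]
7 22 [-4.1 -3.  -1.7]
10 18 [-4.1 -3.  -1.9]
13 23 [-4.  -2.9 -0.9]
16 16 [-4.4 -2.8 -1.5]
19 2 [-4.1 -4.  -3.9]
y range [-9.2  2.4 11.2]
lever y [-25.1   2.4  30.4]
28 100 [69.2 72.6 81.5] [-24.   26.8]
34 131 [72.3 76.2 83.2] [-24.2  26.7]
40 126 [76.6 79.9 85.1] [-24.5  27. ]
46 128 [80.5 83.3 88. ] [-23.7  26.8]
52 135 [83.8 86.7 90.6] [-24.4  27.2]
58 131 [87.2 89.7 93.5] [-23.6  27. ]
64 138 [89.4 93.1 97.1] [-24.1  26.8]
70 142 [ 91.5  96.4 101.2] [-24.3  27.1]
76 187 [ 94.4 100.7 104.6] [-23.7  31.2]
82 223 [ 96.4 104.4 108.9] [-23.9  31.4]
88 44 [ 97.6 100.7 105.8] [-24.9  27.9]
94 47 [100.1 102.9 105.7] [-25.7  27.4]
100 185 [102.6 104.7 109.4] [-24.9  27.4]
106 46 [104.8 106.5 111. ] [-21.7  10.8]
112 43 [106.8 109.4 
[... 777 characters left out ...]
76.5 82.1] [-25.5  25.3]
40 110 [77.7 80.3 84.7] [-26.9  24.8]
46 115 [81.4 83.9 87.1] [-26.   25.3]
52 114 [85.  87.4 89.7] [-25.3  25.2]
58 121 [88.1 90.6 93.3] [-26.   25.1]
64 132 [91.3 94.2 97. ] [-26.2  25.1]
70 123 [ 93.3  98.  100.9] [-26.6  24.9]
76 177 [ 95.8 102.  105.1] [-29.1  28.7]
82 197 [ 97.7 105.1 110.3] [-28.5  29.3]
88 34 [ 99.6 101.7 106.6] [-28.3  25.2]
94 30 [102.2 104.  106.2] [-27.   25.7]
100 249 [104.4 107.1 111.2] [-26.2  24.7]
106 61 [105.8 107.9 112.1] [-22.2  23. ]
112 33 [108.5 110.2 114.2] [-5.5  3.6]
118 32 [110.5 112.5 113.8] [-6.   3.3]
124 10 [112.8 113.2 122.6] [-7.8 10.4]
130 231 [113.  117.7 124.3] [-12.5  10.4]
136 36 [115.8 118.3 120.8] [-11.8   9.3]
```

Emit:
{"fn": "servo_tool", "kwargs": {"rows": [{"dz":-1.3,"twist":0.12},{"dz":-2.5,"twist":0.24},{"dz":-3.7,"twist":0.36},{"dz":-4.9,"twist":0.48},{"dz":-6,"twist":0.595},{"dz":-6,"twist":0.595},{"dz":-6,"twist":0.595}], "jaw": 60}}

```text
invalid input at $.rows[0]: expected keys dx, dy, dz, twist
```

```bash
python3 - <<'E'
from h import *
s=sense(); p,R=s['ee_pos'],s['tool_rot']; print(s['time'],p,R)
for t in [(.5955,-.0785,.345),(.5955,-.0785,.293)]: print(R.T@(np.array(t)-p)/.03)
E
```

```text
0.1 [ 0.29883902 -0.60499436  0.18319333] [[ 8.96588053e-01  4.42865284e-01 -4.51256465e-04]
 [ 4.42865514e-01 -8.96587561e-01  9.38914384e-04]
 [ 1.12216521e-05 -1.04166535e-03 -9.99999457e-01]]
[ 16.63835661 -11.36119982  -5.38153739]
[ 16.63833715 -11.35939427  -3.648205  ]
```

Emit:
{"fn": "servo_tool", "kwargs": {"rows": [{"dx":0,"dy":0,"dz":-1.3,"twist":0.12},{"dx":0,"dy":0,"dz":-2.5,"twist":0.24},{"dx":0,"dy":0,"dz":-3.7,"twist":0.36},{"dx":0,"dy":0,"dz":-4.9,"twist":0.48},{"dx":0,"dy":0,"dz":-6,"twist":0.595},{"dx":0,"dy":0,"dz":-6,"twist":0.595},{"dx":0,"dy":0,"dz":-6,"twist":0.595}], "jaw": 60}}

```text
time: 0.68
ee_pos: [0.2991, -0.6055, 0.3657]
tool_rot: [[0.991, -0.136, 0.001], [-0.136, -0.991, -0.003], [0.001, 0.002, -1.0]]
force: [0.6, -0.5, -1.1]
opening: 0.0602
```

```bash
python3 - <<'E'
from h import *
s=sense(); p,R=s['ee_pos'],s['tool_rot']; print(s['time'],p,R,s['force'])
for t in [(.5955,-.0785,.345),(.5955,-.0785,.293)]: print(R.T@(np.array(t)-p)/.03)
E
```

```text
0.6833 [ 0.29906888 -0.60554202  0.36565243] [[ 0.99073213 -0.13582548  0.0011352 ]
 [-0.13582228 -0.99072997 -0.00253829]
 [ 0.00146944  0.00236058 -0.99999613]] [ 0.63263205 -0.49513512 -1.14926981]
[  7.40231471 -18.74893233   0.65503573]
[  7.39976768 -18.753024     2.38836237]
```

Emit:
{"fn": "servo_tool", "kwargs": {"rows": [{"dx":0.4,"dy":-1.0,"dz":0,"twist":0},{"dx":0.8,"dy":-2.1,"dz":0,"twist":0},{"dx":1.3,"dy":-3.3,"dz":0,"twist":0},{"dx":1.8,"dy":-4.5,"dz":0,"twist":0},{"dx":2.3,"dy":-5.7,"dz":0,"twist":0},{"dx":2.8,"dy":-6.9,"dz":0,"twist":0},{"dx":3.2,"dy":-8.1,"dz":0,"twist":0},{"dx":3.7,"dy":-9.3,"dz":0,"twist":0},{"dx":4.2,"dy":-10.5,"dz":0,"twist":0},{"dx":4.7,"dy":-11.7,"dz":0,"twist":0},{"dx":5.2,"dy":-12.9,"dz":0,"twist":0},{"dx":5.7,"dy":-14.1,"dz":0,"twist":0},{"dx":6.2,"dy":-15.3,"dz":0,"twist":0},{"dx":6.7,"dy":-16.5,"dz":0,"twist":0},{"dx":7.1,"dy":-17.6,"dz":0,"twist":0},{"dx":7.4,"dy":-18.4,"dz":0,"twist":0},{"dx":7.4,"dy":-18.75,"dz":0,"twist":0},{"dx":7.4,"dy":-18.75,"dz":0,"twist":0},{"dx":7.4,"dy":-18.75,"dz":0,"twist":0}]}}

```text
time: 2.27
ee_pos: [0.5949, -0.0782, 0.3628]
tool_rot: [[0.991, -0.134, -0.002], [-0.134, -0.991, -0.0], [-0.002, 0.0, -1.0]]
force: [-0.2, -0.7, -0.4]
opening: 0.0599
```

```bash
python3 - <<'E'
from h import *
s=sense(); p,R=s['ee_pos'],s['tool_rot']; print(s['time'],p,s['force'])
for t in [(.5955,-.0785,.345),(.5955,-.0785,.292)]: print(R.T@(np.array(t)-p)/.03)
snap('side','side1'); snap('top','top1')
a=cv2.imread('pics/side1.png')[0:260,250:470];b=cv2.imread('pics/top1.png')[120:340,250:450]
cv2.imwrite('pics/m1.png',np.hstack([cv2.resize(a,(390,460)),cv2.resize(b,(400,460))]))
E
```

```text
2.2667 [ 0.59490271 -0.07820579  0.36280808] [-0.18964717 -0.7317069  -0.35329291]
[0.0219541  0.00690996 0.59357129]
[0.02465283 0.00651969 2.36023586]
```

View pics/m1.png

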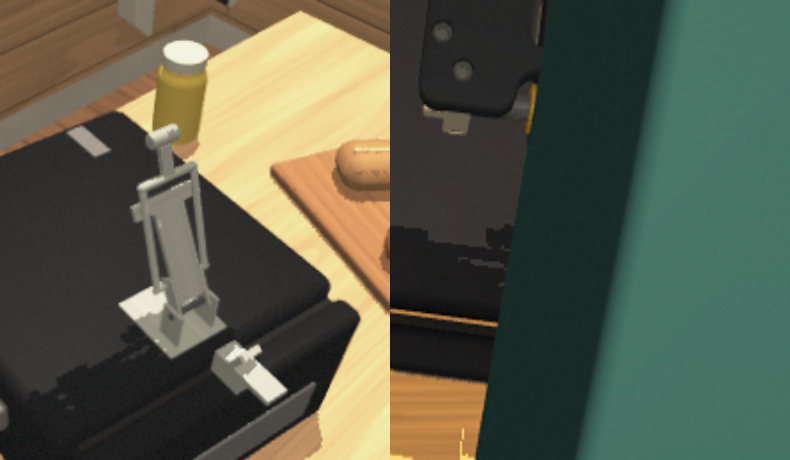

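```bash
python3 - <<'E'
from h import *
print(proj('side',sense()['ee_pos']),proj('top',sense()['ee_pos']),proj('side',[.5955,-.0785,.3045]),sense()['time'],sense()['ee_pos'])
E
```

```text
[348.58051961  34.65484031] [371.48181486 181.79874245] [342.21770517  77.01097962] 2.3667 [ 0.59474688 -0.07915916  0.36348534]
```

View pics/side1.png

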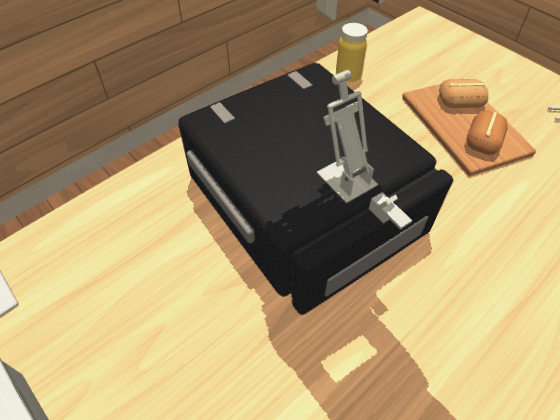

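View pics/top1.png

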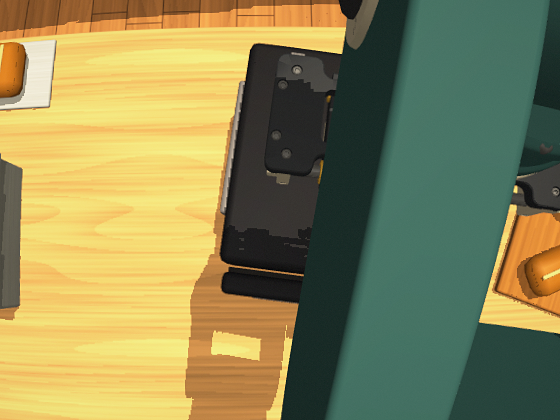

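```bash
python3 - <<'E'
from h import *
p=sense()['ee_pos']; e=np.array([.136,.991,0])
for t in(-.047,-.03,.03,.047): print(t,proj('side',p+e*t),proj('top',p+e*t),proj('top',p+e*t+[0,0,.06]))
crop('side1',290,0,400,60,7.0)
d=np.load('pics/side1.npy')
for u,v in[(325,8),(332,12),(338,5),(360,20)]: print(u,v,pt('side','side1',u,v))
for u,v in[(282,178),(322,170),(325,120),(290,120),(280,176)]: print(u,v,pt('top','top1',u,v))
E
```

```text
-0.047 [378.4993177   23.19826506] [421.45604607 188.46958833] [444.639162   175.38975321]
-0.03 [367.93864392  27.22641076] [403.55202592 186.05720178] [424.22846353 172.51704075]
0.03 [328.26317498  42.51217443] [338.93688937 177.55553289] [349.9920337  162.44804096]
0.047 [316.30726604  47.16443355] [320.34299117 175.16539847] [328.51714352 159.63864865]
325 8 [ 0.59343247 -0.03299402  0.41263229]
332 12 [ 0.58957572 -0.04001411  0.40733661]
338 5 [ 1.78373847 -1.48379361 -0.54724904]
360 20 [ 1.77245193 -1.68446201 -0.70382789]
282 178 [0.57093705 0.00641815 0.50305929]
322 170 [ 0.54758663 -0.00288635  0.63291681]
325 120 [ 0.72290251 -0.06529839  0.1497389 ]
290 120 [0.60019775 0.00203188 0.52508921]
280 176 [0.57119494 0.00773888 0.50788705]
```

View pics/side1_c290_0_7.0.png

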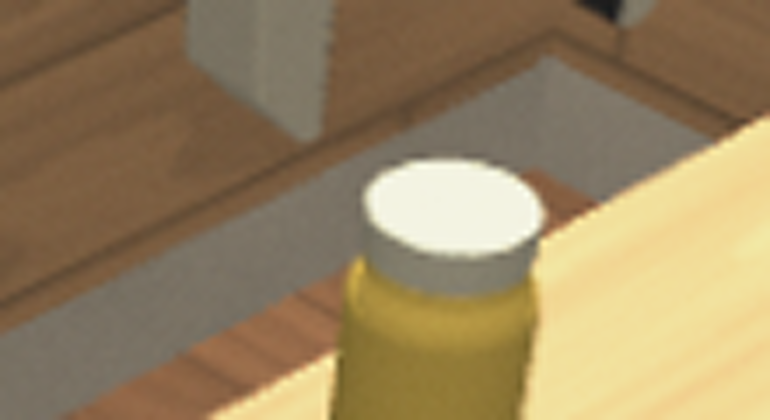

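```bash
python3 - <<'E'
from h import *
np.set_printoptions(precision=1,suppress=True)
P=cloud('side','side1',310,400,0,60); P=P[(P[:,2]>.35)&(P[:,0]<.75)]
q=kf(P)-kf(sense()['ee_pos'])
l=q[q[:,1]>0]; r=q[q[:,1]<0]
for s in(l,r):
    print(len(s)); 
    for k in range(3): print(np.percentile(s[:,k],[0,2,50,98,100]))
E
```

```text
310
[-11.8 -11.1  -9.4   6.1   6.9]
[30.1 32.3 42.6 46.4 46.9]
[33.7 35.2 48.3 57.5 58.7]
30
[-10.5 -10.5  -8.7  -0.4   0.8]
[-35.2 -35.2 -30.2 -28.  -27.9]
[33.2 33.3 35.7 37.7 37.8]
```

Emit:
{"fn": "servo_tool", "kwargs": {"rows": [{"dx":0,"dy":0,"dz":0.6,"twist":0},{"dx":0,"dy":0,"dz":1.2,"twist":0},{"dx":0,"dy":0,"dz":1.8,"twist":0},{"dx":0,"dy":0,"dz":2.35,"twist":0},{"dx":0,"dy":0,"dz":2.35,"twist":0}], "jaw": 78}}

```text
time: 2.78
ee_pos: [0.594, -0.0793, 0.2899]
tool_rot: [[0.991, -0.137, -0.004], [-0.137, -0.991, 0.001], [-0.004, 0.0, -1.0]]
force: [1.3, 1.0, -1.0]
opening: 0.0781
```

```bash
python3 - <<'E'
from h import *
np.set_printoptions(precision=4,suppress=True)
snap('side','side2'); s=sense(); print(s['ee_pos'],s['force'],s['opening'])
crop('side2',280,0,420,200,3.0)
P=cloud('side','side2',300,420,0,90); k=kf(P)-kf(s['ee_pos']); m=(abs(k[:,1])>20)&(k[:,2]>-60)&(abs(k[:,0])<40)&(abs(k[:,1])<70); k=k[m]
for q in(k[k[:,1]>0],k[k[:,1]<0]):
    print(len(q),[np.percentile(q[:,i],[1,50,99]) for i in range(3)])
E
```

```text
[ 0.5944 -0.0792  0.2921] [0.3507 0.4826 0.6809] 0.07763223639285934
1672 [array([-37.3758, -10.5088,   7.2626]), array([25.278 , 53.5467, 69.0099]), array([ 37.5362,  94.4536, 141.3506])]
1058 [array([-11.5832,  -8.159 ,   6.8783]), array([-54.7836, -40.5516, -37.8878]), array([ 33.5357,  71.9625, 104.8656])]
```

View pics/side2_c280_0_3.0.png

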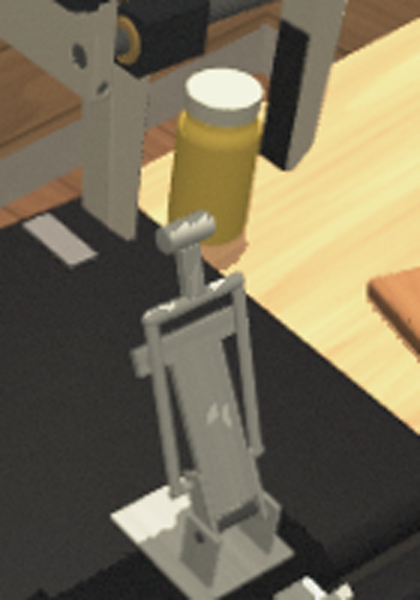

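Emit:
{"fn": "servo_tool", "kwargs": {"rows": [{"dx":0.03,"dy":0,"dz":0.4,"twist":0},{"dx":0.1,"dy":0,"dz":0.8,"twist":0},{"dx":0.1,"dy":0,"dz":1.13,"twist":0},{"dx":0.1,"dy":0,"dz":1.13,"twist":0}]}}

```text
time: 3.17
ee_pos: [0.5977, -0.0785, 0.2568]
tool_rot: [[0.991, -0.136, -0.003], [-0.136, -0.991, 0.001], [-0.003, -0.0, -1.0]]
force: [-1.1, -1.1, -0.9]
opening: 0.0782
```

```bash
python3 - <<'E'
from h import *
snap('side','side3'); s=sense(); print(s['ee_pos'],s['force'],s['opening'])
crop('side3',280,0,420,200,3.0)
E
```

```text
[ 0.59788701 -0.07847337  0.25805394] [-0.19263538 -1.01667176  0.30071977] 0.07796492024479917
```

View pics/side3_c280_0_3.0.png

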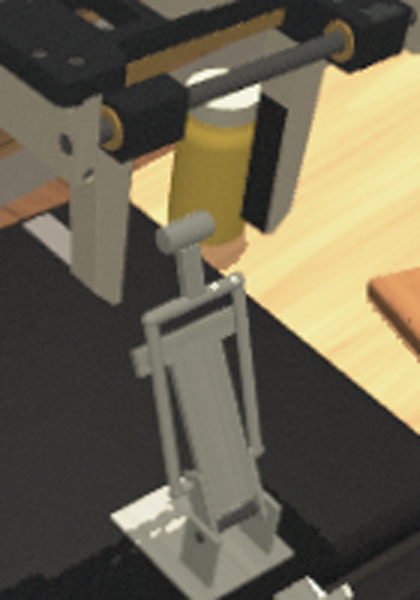

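Emit:
{"fn": "servo_tool", "kwargs": {"rows": [{"dx":0,"dy":0,"dz":0,"twist":0},{"dx":0,"dy":0,"dz":0,"twist":0},{"dx":0,"dy":0,"dz":0,"twist":0},{"dx":0,"dy":0,"dz":0,"twist":0},{"dx":0,"dy":0,"dz":0,"twist":0},{"dx":0,"dy":0,"dz":0,"twist":0},{"dx":0,"dy":0,"dz":0,"twist":0},{"dx":0,"dy":0,"dz":0,"twist":0},{"dx":0,"dy":0,"dz":0,"twist":0},{"dx":0,"dy":0,"dz":0,"twist":0}], "jaw": 14}}

```text
time: 4.05
ee_pos: [0.5984, -0.0775, 0.2596]
tool_rot: [[0.991, -0.135, 0.001], [-0.135, -0.991, 0.002], [0.0, -0.002, -1.0]]
force: [1.1, 7.6, 0.1]
opening: 0.0237
```

```bash
python3 - <<'E'
from h import *
snap('side','side4'); s=sense(); print(s['time'],s['ee_pos'],s['force'],s['opening'])
crop('side4',280,0,420,200,3.0)
E
```

```text
4.1 [ 0.59839426 -0.07754101  0.2595449 ] [1.04278796 8.36301132 0.65623145] 0.02379094570446619
```

View pics/side4_c280_0_3.0.png

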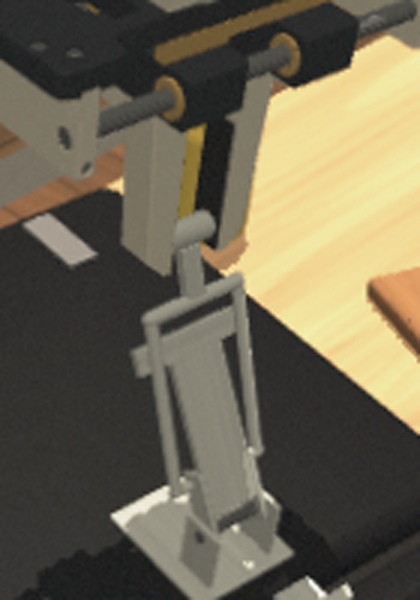

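```bash
cat > kin.py <<'E'
import numpy as np
D=np.pi/180
PIV=np.array([68,3.5])
def H(t): return PIV+24*np.array([np.cos((t-9)*D),np.sin((t-9)*D)])
def P(t,f,r): return H(t)+r*np.array([np.cos(f*D),np.sin(f*D)])
from scipy.optimize import fsolve
def inv(T,g=(95,180)): return fsolve(lambda a:P(a[0],a[1],115)-T,g)
E
python3 - <<'E'
from kin import *; from h import *
np.set_printoptions(precision=2,suppress=True)
tab0=kf([[.596,-.0782,.3045]])[0]+[2.5,-.5,0]; print(tab0, kf(sense()['ee_pos'])+[2.5,-.5,0])
T0=np.array([tab0[0],tab0[2]]); print(inv(T0,(70,70)))
for t,f in [(72,75),(76,85),(80,95),(84,105),(88,115),(92,125),(94,135),(96,145),(98,155),(99,165),(100,172),(100,178),(100,184)]:
    T=P(t,f,115); print(t,f,T,'bar',P(t,f,85),'d',(T-T0)/30*[1,-1])
for T in [(-41,12),(-41,8),(-41,4),(-41,0)]:
    a=inv(np.array(T,float)); print(T,a,P(*a,85),(np.array(T)-T0)/30*[1,-1])
E
```

```text
[120.88  -2.33 128.5 ] [[123.16  -1.35  83.54]]
[48.45 72.62]
72 75 [108.66 135.97] bar [100.9  106.99] d [-0.41 -0.25]
76 85 [ 87.4  140.15] bar [ 84.79 110.27] d [-1.12 -0.39]
80 95 [ 65.79 140.75] bar [ 68.41 110.87] d [-1.84 -0.41]
84 105 [ 44.45 137.76] bar [ 52.21 108.79] d [-2.55 -0.31]
88 115 [ 23.98 131.28] bar [ 36.66 104.1 ] d [-3.23 -0.09]
92 125 [  4.96 121.52] bar [22.17 96.95] d [-3.86  0.23]
94 135 [-11.23 108.73] bar [ 9.99 87.51] d [-4.4   0.66]
96 145 [-24.95  93.43] bar [-0.37 76.22] d [-4.86  1.17]
98 155 [-35.81  76.1 ] bar [-8.62 63.42] d [-5.22  1.75]
99 165 [-43.08  57.26] bar [-14.1  49.5] d [-5.47  2.37]
100 172 [-46.3  43.5] bar [-16.59  39.33] d [-5.57  2.83]
100 178 [-47.35  31.51] bar [-17.37  30.46] d [-5.61  3.23]
100 184 [-47.14  19.47] bar [-17.21  21.57] d [-5.6   3.63]
(-41, 12) [ 86.92 187.48] [-11.26  15.9 ] [-5.4   3.88]
(-41, 8) [ 88.43 189.56] [-11.42  12.98] [-5.4   4.02]
(-41, 4) [ 90.3  191.65] [-11.62  10.06] [-5.4   4.15]
(-41, 0) [ 92.54 193.76] [-11.86   7.13] [-5.4   4.28]
```

Emit:
{"fn": "servo_tool", "kwargs": {"rows": [{"dx":-0.2,"dy":-0.02,"dz":-0.1,"twist":0},{"dx":-0.41,"dy":-0.03,"dz":-0.2,"twist":0},{"dx":-0.76,"dy":-0.03,"dz":-0.3,"twist":0},{"dx":-1.12,"dy":-0.03,"dz":-0.37,"twist":0},{"dx":-1.48,"dy":-0.03,"dz":-0.4,"twist":0},{"dx":-1.84,"dy":-0.03,"dz":-0.4,"twist":0},{"dx":-2.2,"dy":-0.03,"dz":-0.37,"twist":0},{"dx":-2.55,"dy":-0.03,"dz":-0.3,"twist":0},{"dx":-2.9,"dy":-0.03,"dz":-0.2,"twist":0},{"dx":-3.23,"dy":-0.03,"dz":-0.08,"twist":0},{"dx":-3.23,"dy":-0.03,"dz":-0.08,"twist":0}]}}

```text
time: 5.02
ee_pos: [0.5009, -0.0636, 0.2621]
tool_rot: [[0.991, -0.135, 0.002], [-0.135, -0.991, 0.001], [0.001, -0.001, -1.0]]
force: [3.0, 7.2, -2.5]
opening: 0.0234
```

```bash
python3 - <<'E'
from h import *
snap('side','side5'); s=sense(); print(s['time'],s['ee_pos'],s['force'],s['opening'])
crop('side5',280,20,440,220,3.0)
E
```

```text
5.0667 [ 0.50148634 -0.06365828  0.26236568] [ 3.50483171  6.70630379 -1.66976012] 0.023363352054127186
```

View pics/side5_c280_20_3.0.png

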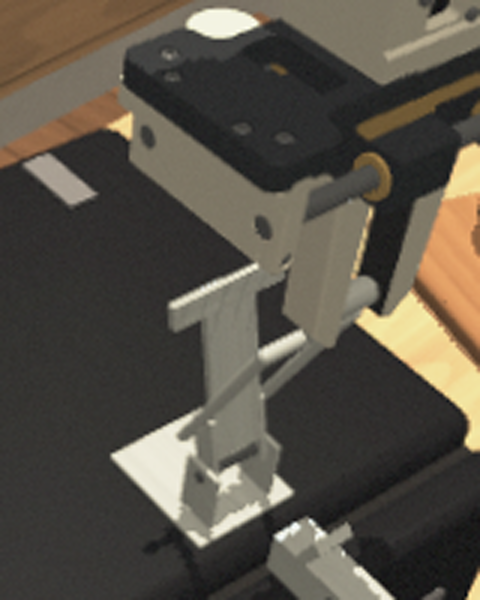

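```bash
python3 - <<'E'
from h import *
np.set_printoptions(precision=1,suppress=True)
e=kf(sense()['ee_pos'])
for x,y in [(130,110),(134,155),(270,262),(280,195),(315,330),(230,90),(360,300),(180,310),(262,350),(190,430)]:
    u,v=round(280+x/3),round(20+y/3); k=kf(pt('side','side5',u,v,0)); print(x,y,k+[2.5,-.5,0],k-e)
E
```

```text
130 110 [[ 52.7  90.9 229.2]] [[ 27.4  91.7 142.8]]
134 155 [[ 54.1  85.4 209.7]] [[ 28.9  86.2 123.4]]
270 262 [[ -8.7  84.1 209.4]] [[-34.   84.8 123. ]]
280 195 [[-11.9  89.5 237.5]] [[-37.1  90.3 151.2]]
315 330 [[ 14.5  25.  134. ]] [[-10.8  25.8  47.7]]
230 90 [[ 23.1  78.5 248. ]] [[ -2.1  79.3 161.7]]
360 300 [[ 19.   -3.2 131.4]] [[-6.2 -2.4 45. ]]
180 310 [[83.1 27.1 94.5]] [[57.9 27.9  8.1]]
262 350 [[ 38.1  24.4 104.6]] [[12.9 25.2 18.2]]
190 430 [[68.1 26.  34.7]] [[ 42.9  26.7 -51.7]]
```

Emit:
{"fn": "servo_tool", "kwargs": {"rows": [{"dx":-0.32,"dy":-0.02,"dz":0.14,"twist":0},{"dx":-0.63,"dy":-0.04,"dz":0.31,"twist":0},{"dx":-0.92,"dy":-0.04,"dz":0.52,"twist":0},{"dx":-1.17,"dy":-0.04,"dz":0.74,"twist":0},{"dx":-1.42,"dy":-0.04,"dz":0.99,"twist":0},{"dx":-1.63,"dy":-0.04,"dz":1.25,"twist":0},{"dx":-1.81,"dy":-0.04,"dz":1.54,"twist":0},{"dx":-1.97,"dy":-0.04,"dz":1.83,"twist":0},{"dx":-2.09,"dy":-0.04,"dz":2.14,"twist":0},{"dx":-2.18,"dy":-0.04,"dz":2.45,"twist":0},{"dx":-2.23,"dy":-0.04,"dz":2.8,"twist":0},{"dx":-2.25,"dy":-0.04,"dz":3.15,"twist":0},{"dx":-2.25,"dy":-0.04,"dz":3.15,"twist":0}]}}

```text
time: 6.15
ee_pos: [0.4349, -0.0538, 0.1649]
tool_rot: [[0.991, -0.136, -0.002], [-0.136, -0.991, 0.001], [-0.002, -0.0, -1.0]]
force: [-0.0, 4.1, 0.4]
opening: 0.0235
```

```bash
python3 - <<'E'
from h import *
snap('side','side6'); s=sense(); print(s['time'],s['ee_pos'],s['force'],s['opening'])
crop('side6',300,90,440,240,4.0)
E
```

```text
6.2 [ 0.43506233 -0.05387138  0.16599353] [-2.68029812  5.38113369  0.49853037] 0.023815192962252
```

View pics/side6_c300_90_4.0.png

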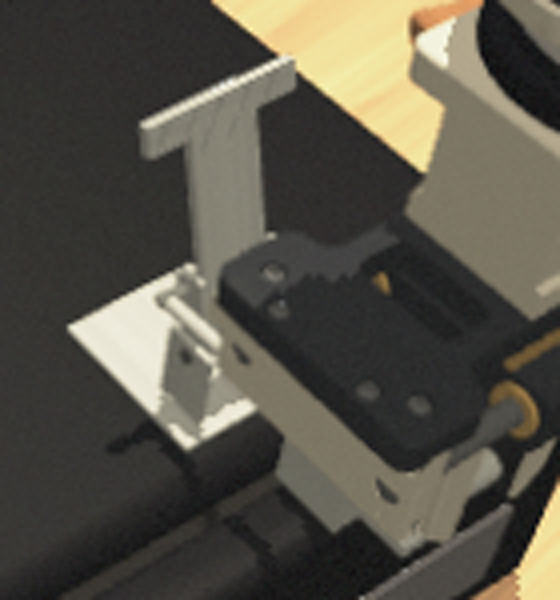

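Emit:
{"fn": "servo_tool", "kwargs": {"rows": [{"dx":0,"dy":0,"dz":0.25,"twist":0},{"dx":0,"dy":0,"dz":0.5,"twist":0},{"dx":0,"dy":0,"dz":0.7,"twist":0},{"dx":0,"dy":0,"dz":0.85,"twist":0},{"dx":0,"dy":0,"dz":0.9,"twist":0},{"dx":0,"dy":0,"dz":0.9,"twist":0}]}}

```text
time: 6.7
ee_pos: [0.4363, -0.0541, 0.1406]
tool_rot: [[0.991, -0.136, 0.001], [-0.136, -0.991, -0.0], [0.001, -0.0, -1.0]]
force: [4.1, 4.3, 2.3]
opening: 0.0233
```

```bash
python3 - <<'E'
from h import *
snap('side','side7');snap('top','top7'); s=sense(); print(s['time'],s['ee_pos'],s['force'],s['opening'])
crop('side7',300,90,440,240,4.0)
E
```

```text
6.8 [ 0.43625559 -0.05405764  0.14090627] [3.03569184 4.54045346 1.26853993] 0.023587131535330326
```

View pics/side7_c300_90_4.0.png

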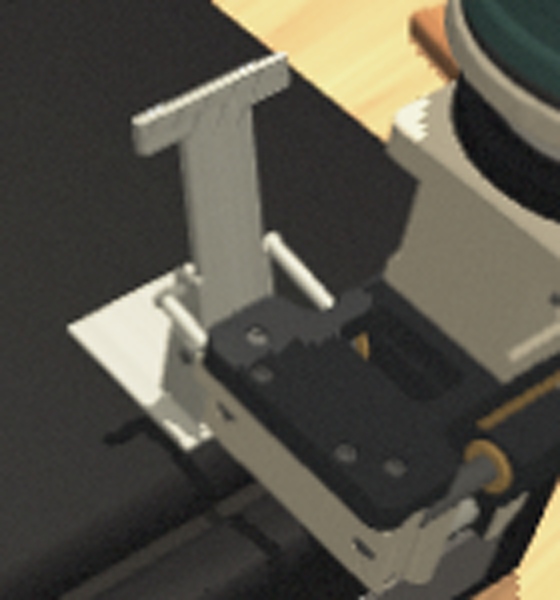

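View pics/top7.png

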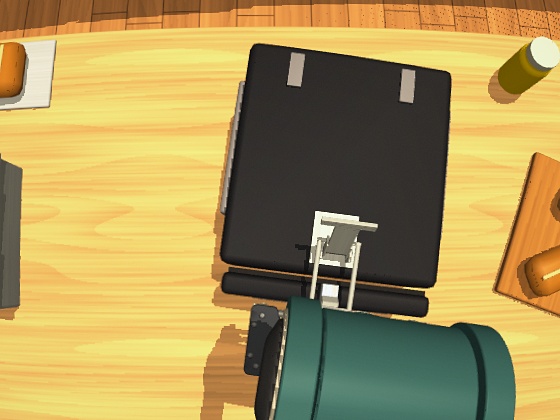

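Emit:
{"fn": "servo_tool", "kwargs": {"rows": [{"dx":0,"dy":0,"dz":0.07,"twist":0},{"dx":0,"dy":0,"dz":0.14,"twist":0},{"dx":0,"dy":0,"dz":0.2,"twist":0},{"dx":0,"dy":0,"dz":0.2,"twist":0}]}}

```text
time: 7.13
ee_pos: [0.4366, -0.0541, 0.1349]
tool_rot: [[0.991, -0.136, 0.002], [-0.136, -0.991, -0.0], [0.002, -0.0, -1.0]]
force: [6.5, 5.1, 2.1]
opening: 0.0235
```

Emit:
{"fn": "servo_tool", "kwargs": {"rows": [{"dx":0,"dy":0,"dz":0.05,"twist":0},{"dx":0,"dy":0,"dz":0.1,"twist":0},{"dx":0,"dy":0,"dz":0.1,"twist":0}]}}

```text
time: 7.38
ee_pos: [0.4366, -0.0541, 0.132]
tool_rot: [[0.991, -0.136, 0.003], [-0.136, -0.991, -0.0], [0.003, -0.0, -1.0]]
force: [5.7, 3.9, 2.4]
opening: 0.0234
```

Emit:
{"fn": "servo_tool", "kwargs": {"rows": [{"dx":0,"dy":0,"dz":0.05,"twist":0},{"dx":0,"dy":0,"dz":0.1,"twist":0},{"dx":0,"dy":0,"dz":0.1,"twist":0}]}}

```text
time: 7.63
ee_pos: [0.4367, -0.0542, 0.1291]
tool_rot: [[0.991, -0.136, 0.003], [-0.136, -0.991, -0.0], [0.003, -0.0, -1.0]]
force: [5.8, 4.5, 3.0]
opening: 0.0234
```

Emit:
{"fn": "servo_tool", "kwargs": {"rows": [{"dx":0,"dy":0,"dz":0.05,"twist":0},{"dx":0,"dy":0,"dz":0.1,"twist":0},{"dx":0,"dy":0,"dz":0.1,"twist":0}]}}

```text
time: 7.88
ee_pos: [0.4367, -0.0541, 0.1261]
tool_rot: [[0.991, -0.136, 0.003], [-0.136, -0.991, -0.0], [0.003, -0.0, -1.0]]
force: [6.3, 4.1, 4.0]
opening: 0.0235
```

```bash
python3 - <<'E'
from h import *
snap('side','side8');snap('top','top8'); s=sense(); print(s['time'],s['ee_pos'],s['force'],s['opening'])
crop('side8',300,90,440,240,4.0);crop('top8',270,190,410,340,4.0)
E
```

```text
7.9833 [ 0.43660859 -0.05412219  0.12620493] [5.87626841 4.89168804 2.76699645] 0.02363974056400538
```

View pics/side8_c300_90_4.0.png

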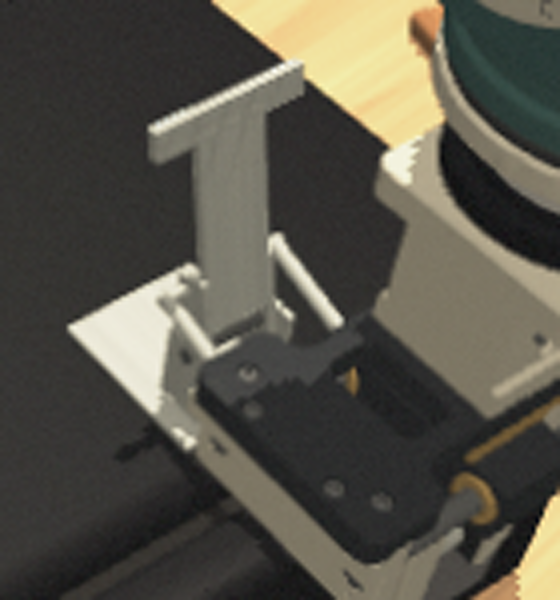

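View pics/top8_c270_190_4.0.png

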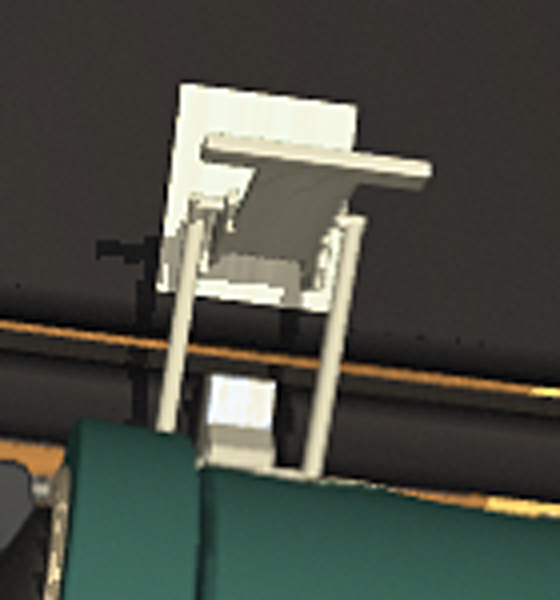

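Emit:
{"fn": "servo_tool", "kwargs": {"rows": [{"dx":0,"dy":0,"dz":0,"twist":0},{"dx":0,"dy":0,"dz":0,"twist":0},{"dx":0,"dy":0,"dz":0,"twist":0},{"dx":0,"dy":0,"dz":0,"twist":0},{"dx":0,"dy":0,"dz":0,"twist":0}], "jaw": 44}}

```text
time: 8.4
ee_pos: [0.4356, -0.0542, 0.1253]
tool_rot: [[0.991, -0.136, -0.0], [-0.136, -0.991, -0.0], [-0.0, 0.0, -1.0]]
force: [-0.6, 0.7, -0.9]
opening: 0.0433
```

Emit:
{"fn": "servo_tool", "kwargs": {"rows": [{"dx":0,"dy":0,"dz":-0.5,"twist":0},{"dx":0,"dy":0,"dz":-1.4,"twist":0},{"dx":0,"dy":0,"dz":-2.4,"twist":0},{"dx":0,"dy":0,"dz":-3.4,"twist":0},{"dx":0,"dy":0,"dz":-4.4,"twist":0},{"dx":0,"dy":0,"dz":-5.0,"twist":0},{"dx":0,"dy":0,"dz":-5.0,"twist":0}]}}

```text
time: 8.98
ee_pos: [0.4364, -0.0543, 0.2795]
tool_rot: [[0.991, -0.136, 0.005], [-0.136, -0.991, -0.001], [0.005, 0.0, -1.0]]
force: [0.4, 0.0, -0.1]
opening: 0.0439
```

```bash
python3 - <<'E'
from h import *
snap('side','side9');snap('top','top9'); s=sense(); print(s['time'],s['ee_pos'],s['force'],s['opening'])
crop('side9',300,90,440,240,4.0)
E
```

```text
9.0833 [ 0.43573487 -0.05415202  0.27527728] [-1.20236352 -0.63307382 -0.8046202 ] 0.043791158687412235
```

View pics/side9_c300_90_4.0.png

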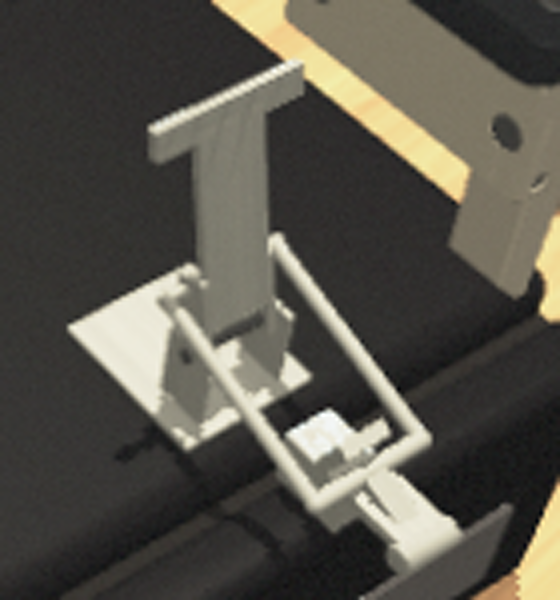

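View pics/side9.png

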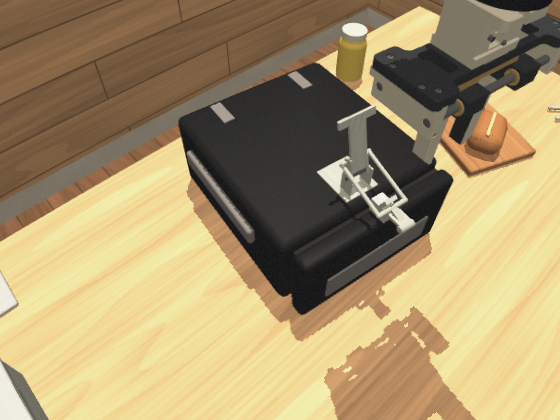

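```bash
python3 - <<'E'
from h import *
np.set_printoptions(precision=1,suppress=True)
o=[2.5,-.5,0]
for n,f in(('side','side9'),('top','top9')):
    k=kf(cloud(n,f,290,400,60,345))+o
    b=k[(k[:,0]>30)&(k[:,0]<100)&(k[:,2]>0)&(k[:,2]<110)&(abs(k[:,1])<36)]
    for z in range(24,108,6):
        s=b[(b[:,2]>=z)&(b[:,2]<z+6)]
        if len(s)>3: print(n,z,len(s),np.percentile(s[:,0],[2,50,98]),np.percentile(s[:,1],[2,98]))
print(kf(sense()['ee_pos'])+o)
crop('top9',270,170,410,340,3.5)
E
```

```text
side 24 190 [58.  64.8 75.1] [-25.7  26.9]
side 30 96 [64.1 65.9 76.6] [-15.7  16.1]
side 36 70 [65.7 67.2 71.7] [-12.6  13.9]
side 42 70 [67.6 68.8 71.3] [-13.1  13.9]
side 48 67 [68.2 70.4 73.4] [-13.  14.]
side 54 67 [70.1 71.6 74.6] [-13.1  14. ]
side 60 80 [70.9 73.4 78.3] [-13.7  13.7]
side 66 75 [73.2 74.7 78.5] [-13.6  14.2]
side 72 83 [74.6 76.2 79.9] [-14.   14.4]
side 78 75 [76.1 77.7 81. ] [-12.7  14.3]
side 84 142 [78.  79.5 82.6] [-28.9  31.1]
side 90 189 [79.6 81.  86. ] [-29.4  30.8]
side 96 91 [80.9 83.2 85.5] [-29.7  28.9]
top 24 211 [58.1 66.9 76.7] [-28.1  25.3]
top 30 72 [65.4 66.9 77.8] [-17.5  15.9]
top 36 39 [66.9 67.9 69. ] [-14.8  11.6]
top 42 42 [68.4 69.5 71.2] [-13.3  12.3]
top 48 44 [70.  71.1 73. ] [-14.9  12.2]
top 54 44 [71.6 72.6 76. ] [-13.5  12.4]
top 60 48 [73.1 74.3 75.5] [-14.8  12.2]
top 66 48 [74.8 75.9 78.9] [-14.5  12.4]
top 72 47 [76.5 77.4 78.6] [-14.3  12.2]
top 78 49 [78.  78.9 80.1] [-14.6  12.2]
top 84 79 [79.6 80.8 81.8] [-29.   27.8]
top 90 172 [81.  82.5 87.7] [-30.7  29. ]
top 96 197 [82.7 84.9 87.5] [-30.3  28.1]
[[-41.2  -0.3  99.3]]
```

View pics/top9_c270_170_3.5.png

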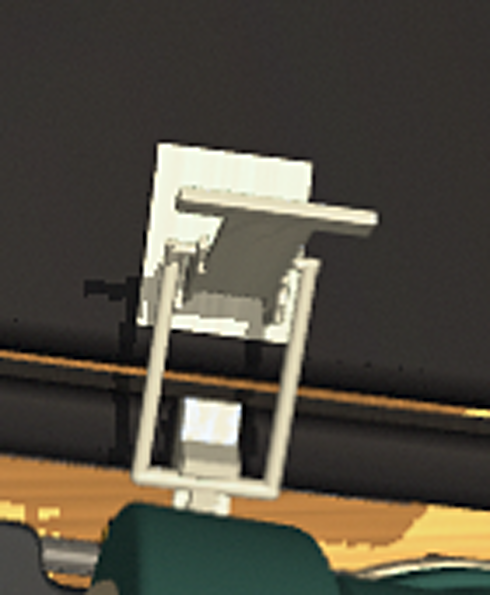

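Emit:
{"fn": "servo_tool", "kwargs": {"rows": [{"dx":0.8,"dy":0,"dz":0,"twist":0},{"dx":1.6,"dy":0,"dz":0,"twist":0},{"dx":2.4,"dy":0,"dz":0,"twist":0},{"dx":3.1,"dy":0,"dz":0.4,"twist":0},{"dx":3.1,"dy":0,"dz":1.0,"twist":0},{"dx":3.1,"dy":0,"dz":1.6,"twist":0},{"dx":3.1,"dy":0,"dz":1.67,"twist":0},{"dx":3.1,"dy":0,"dz":1.67,"twist":0},{"dx":3.1,"dy":0,"dz":1.67,"twist":0}], "jaw": 0}}

```text
time: 9.83
ee_pos: [0.5276, -0.0667, 0.2256]
tool_rot: [[0.991, -0.136, -0.0], [-0.136, -0.991, -0.0], [-0.0, 0.0, -1.0]]
force: [0.5, 0.1, 0.0]
opening: 0.0006
```

```bash
python3 - <<'E'
from h import *
np.set_printoptions(precision=1,suppress=True)
o=[2.5,-.5,0]
snap('side','side10'); s=sense(); print(s['time'],s['ee_pos'],s['force'],s['opening'])
e=kf(s['ee_pos'])+o; print(e)
crop('side10',270,50,430,230,3.3)
for th in (75,70,65,60,55,50,45,40,35,30,25,20,15,10,5,0,-2):
    a=np.radians(th); E=np.array([65,3.5])+82*np.array([np.cos(a),np.sin(a)])+5.5*np.array([-np.sin(a),np.cos(a)])
    print(th,E,np.round([(E[0]-8-e[0,0])/30,(e[0,2]+35-E[1])/30],2))
E
```

```text
9.8833 [ 0.5 -0.1  0.2] [-0.1 -0.5  0.4] 0.0006503579065095014
[[51.7 -0.2 50.1]]
75 [80.9 84.1] [0.7 0. ]
70 [87.9 82.4] [0.9 0.1]
65 [94.7 80.1] [1.2 0.2]
60 [101.2  77.3] [1.4 0.3]
55 [107.5  73.8] [1.6 0.4]
50 [113.5  69.9] [1.8 0.5]
45 [119.1  65.4] [2.  0.7]
40 [124.3  60.4] [2.1 0.8]
35 [129.  55.] [2.3 1. ]
30 [133.3  49.3] [2.5 1.2]
25 [137.   43.1] [2.6 1.4]
20 [140.2  36.7] [2.7 1.6]
15 [142.8  30. ] [2.8 1.8]
10 [144.8  23.2] [2.8 2.1]
5 [146.2  16.1] [2.9 2.3]
0 [147.   9.] [2.9 2.5]
-2 [147.1   6.1] [2.9 2.6]
```

View pics/side10_c270_50_3.3.png

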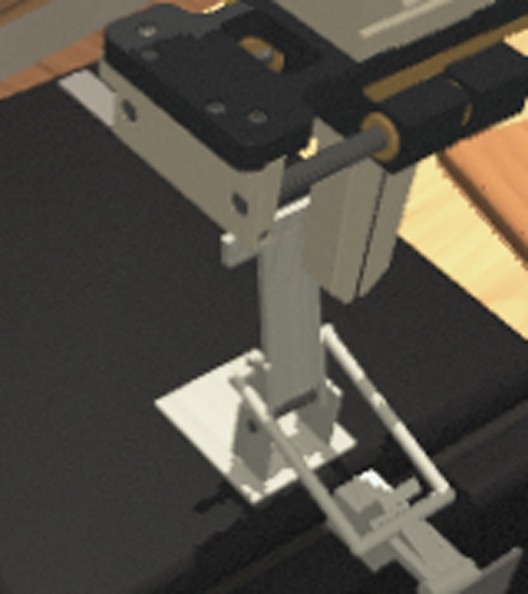

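Emit:
{"fn": "servo_tool", "kwargs": {"rows": [{"dx":0.35,"dy":0,"dz":0,"twist":0},{"dx":0.7,"dy":0,"dz":0,"twist":0},{"dx":0.94,"dy":0,"dz":0.09,"twist":0},{"dx":1.17,"dy":0,"dz":0.17,"twist":0},{"dx":1.38,"dy":0,"dz":0.26,"twist":0},{"dx":1.6,"dy":0,"dz":0.38,"twist":0},{"dx":1.8,"dy":0,"dz":0.51,"twist":0},{"dx":1.98,"dy":0,"dz":0.66,"twist":0},{"dx":1.98,"dy":0,"dz":0.66,"twist":0}]}}

```text
time: 10.63
ee_pos: [0.5872, -0.0749, 0.204]
tool_rot: [[0.991, -0.136, -0.001], [-0.136, -0.991, 0.0], [-0.001, -0.0, -1.0]]
force: [-1.0, -0.1, 2.2]
opening: 0.0007
```

```bash
python3 - <<'E'
from h import *
np.set_printoptions(precision=4,suppress=True)
snap('side','side11'); s=sense(); print(s['time'],s['ee_pos'],s['force'],s['opening'])
crop('side11',270,50,430,230,3.3)
E
```

```text
10.6833 [ 0.5868 -0.0748  0.2045] [-2.1596  1.2565 -0.2195] 0.0003597512738607141
```

View pics/side11_c270_50_3.3.png

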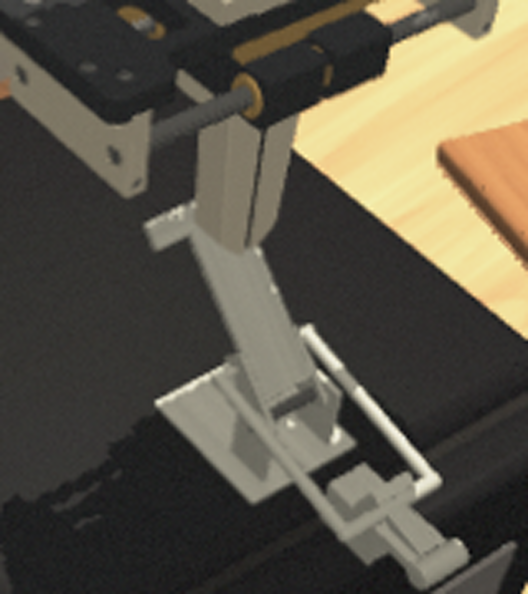

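```bash
python3 - <<'E'
from h import *
np.set_printoptions(precision=1,suppress=True)
crop('side11',350,160,430,240,7.0)
o=[2.5,-.5,0]
k=kf(cloud('side','side11',340,430,150,240))+o
k=k[(k[:,2]>-25)&(k[:,0]<30)&(k[:,0]>-60)]
for y0,y1 in((14,24),(-24,-14),(-9,9)):
  s=k[(k[:,1]>y0)&(k[:,1]<y1)&(k[:,2]>-12)]
  for x in range(-52,30,4):
    t=s[(s[:,0]>=x)&(s[:,0]<x+4)]
    if len(t): print(y0,x,len(t),np.percentile(t[:,2],[5,50,95]))
E
```

```text
14 -4 23 [1.2 4.  5.4]
14 0 10 [3.2 3.9 5.4]
14 4 4 [4.4 4.8 5.7]
14 8 3 [5.2 5.4 5.8]
14 12 2 [5.6 6.3 6.9]
14 16 4 [6.1 6.7 7.4]
14 20 4 [6.7 8.2 8.9]
14 24 3 [7.9 8.4 9.2]
14 28 2 [9.7 9.7 9.7]
-24 -8 1 [2.5 2.5 2.5]
-24 -4 25 [0.9 3.8 5.2]
-24 0 12 [2.8 4.5 5.2]
-24 4 8 [1.1 4.7 6. ]
-24 8 10 [3.9 4.4 6.9]
-24 12 11 [3.9 6.7 7.8]
-24 16 11 [4.2 6.7 8.6]
-24 20 10 [ 6.5  8.2 10.3]
-24 24 6 [ 6.   7.8 10. ]
-24 28 7 [ 6.5  8.5 10.4]
-9 -40 2 [-2.3 -1.4 -0.5]
-9 -36 57 [-5.7 -1.   1.5]
-9 -32 31 [0.1 1.1 2.1]
-9 -28 24 [-2.8 -0.2  1.1]
-9 -24 39 [-3.8 -1.2  1.1]
-9 -20 33 [-4.1 -0.6  2.2]
-9 -16 34 [-3.5  0.5  3.1]
-9 -12 36 [-3.6  0.8  3.2]
-9 -8 34 [-3.   2.3  3.7]
-9 -4 55 [-2.9  4.4 12.6]
-9 0 53 [ 4.1 12.  14. ]
-9 4 2 [ 2.7  7.6 12.4]
-9 8 2 [-2.7 -2.5 -2.2]
-9 12 30 [-4.2 -2.6 -1.2]
-9 16 29 [-4.4 -2.8 -1.5]
-9 20 31 [-4.2 -2.6 -1.4]
-9 24 8 [-3.9 -3.  -2.2]
```

View pics/side11_c350_160_7.0.png

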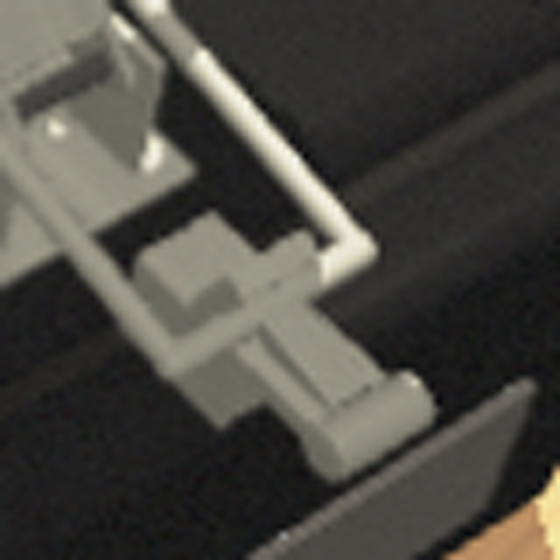

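Emit:
{"fn": "servo_tool", "kwargs": {"rows": [{"dx":0.17,"dy":0,"dz":0.17,"twist":0},{"dx":0.33,"dy":0,"dz":0.35,"twist":0},{"dx":0.47,"dy":0,"dz":0.54,"twist":0},{"dx":0.6,"dy":0,"dz":0.74,"twist":0},{"dx":0.7,"dy":0,"dz":0.96,"twist":0},{"dx":0.79,"dy":0,"dz":1.18,"twist":0},{"dx":0.85,"dy":0,"dz":1.41,"twist":0},{"dx":0.9,"dy":0,"dz":1.64,"twist":0},{"dx":0.92,"dy":0,"dz":1.8,"twist":0},{"dx":0.92,"dy":0,"dz":1.85,"twist":0},{"dx":0.92,"dy":0,"dz":1.85,"twist":0}]}}

```text
time: 11.6
ee_pos: [0.6141, -0.0785, 0.1508]
tool_rot: [[0.991, -0.136, 0.001], [-0.136, -0.991, -0.0], [0.001, 0.0, -1.0]]
force: [-3.1, 0.3, 7.7]
opening: 0.0004
```

```bash
python3 - <<'E'
from h import *
np.set_printoptions(precision=4,suppress=True)
snap('side','side12'); s=sense(); print(s['time'],s['ee_pos'],s['force'],s['opening'])
crop('side12',270,50,430,230,3.3)
E
```

```text
11.65 [ 0.6141 -0.0785  0.1508] [-3.6838  0.5652  8.6829] 0.00025668732166063846
```

View pics/side12_c270_50_3.3.png

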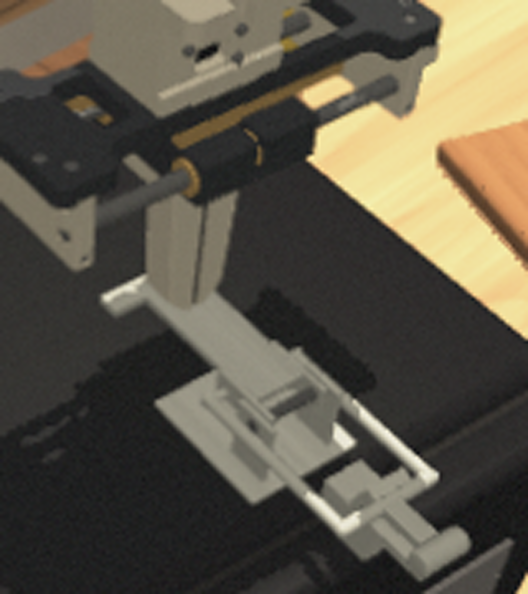

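Emit:
{"fn": "servo_tool", "kwargs": {"rows": [{"dx":0,"dy":0,"dz":0.1,"twist":0},{"dx":0,"dy":0,"dz":0.2,"twist":0},{"dx":0,"dy":0,"dz":0.25,"twist":0},{"dx":0,"dy":0,"dz":0.25,"twist":0}]}}

```text
time: 11.98
ee_pos: [0.6146, -0.0786, 0.1497]
tool_rot: [[0.991, -0.136, 0.006], [-0.136, -0.991, -0.001], [0.006, 0.0, -1.0]]
force: [-24.8, 3.6, 56.4]
opening: 0.0006
```

```bash
python3 - <<'E'
from h import *
np.set_printoptions(precision=1,suppress=True)
o=[2.5,-.5,0]
snap('side','side13'); s=sense(); print(s['time'],s['ee_pos']*1e3,s['force'])
k=kf(cloud('side','side13',290,420,80,240))+o
k=k[(k[:,2]>-18)&(k[:,2]<35)&(abs(k[:,1])<10)]
for x in range(60,170,6):
    t=k[(k[:,0]>=x)&(k[:,0]<x+6)]
    if len(t)>2: print(x,len(t),np.percentile(t[:,2],[5,50,95]))
crop('side13',270,50,430,230,3.3)
E
```

```text
12.0333 [614.6 -78.6 149.7] [-24.3   4.1  56.1]
60 50 [3.8 6.5 8.4]
66 30 [ 5.6  7.9 10.5]
72 47 [ 8.4  9.4 11.2]
78 40 [ 8.6  9.5 10.4]
84 43 [ 8.1  9.7 10.7]
90 46 [ 8.1  9.3 10.8]
96 36 [ 8.4  9.4 10.6]
102 43 [ 8.   9.4 10.3]
108 43 [ 7.8  9.2 10.2]
114 40 [ 8.3  9.3 10.4]
120 41 [ 7.9  9.3 10.4]
126 154 [ 8.9 20.1 33.6]
132 8 [ 7.7  9.1 19.1]
144 4 [8.2 8.8 9.1]
150 4 [8.9 9.1 9.8]
156 4 [7.3 8.5 9.4]
```

View pics/side13_c270_50_3.3.png

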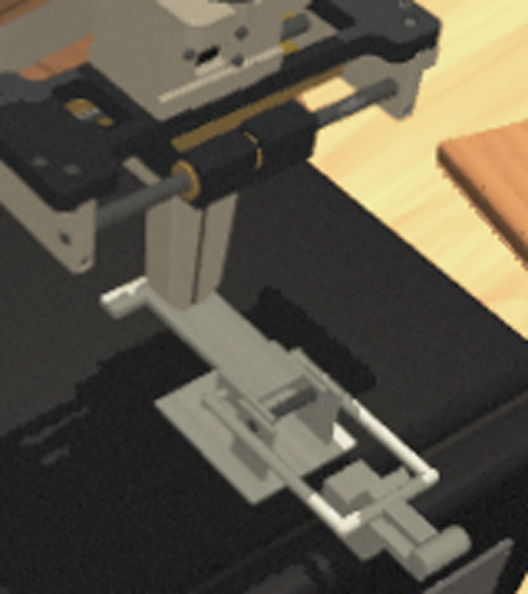

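Emit:
{"fn": "servo_tool", "kwargs": {"rows": [{"dx":0,"dy":0,"dz":0.1,"twist":0},{"dx":0,"dy":0,"dz":-0.2,"twist":0},{"dx":0,"dy":0,"dz":-0.8,"twist":0},{"dx":0,"dy":0,"dz":-1.8,"twist":0},{"dx":0,"dy":0,"dz":-2.8,"twist":0},{"dx":0,"dy":0,"dz":-3.8,"twist":0},{"dx":0,"dy":0,"dz":-4.8,"twist":0},{"dx":0,"dy":0,"dz":-4.8,"twist":0},{"dx":0,"dy":0,"dz":-4.8,"twist":0}]}}

```text
time: 12.78
ee_pos: [0.6146, -0.0786, 0.2881]
tool_rot: [[0.991, -0.136, 0.003], [-0.136, -0.991, -0.001], [0.003, 0.0, -1.0]]
force: [0.2, -0.0, 0.2]
opening: 0.001
```

```bash
python3 - <<'E'
from h import *
np.set_printoptions(precision=1,suppress=True)
o=[2.5,-.5,0]
snap('side','side14'); s=sense(); print(s['time'],s['ee_pos']*1e3,s['force'])
K=kf(cloud('side','side14',290,430,60,245))+o
k=K[(K[:,2]>-18)&(K[:,2]<35)&(abs(K[:,1])<10)]
for x in range(-50,170,5):
    t=k[(k[:,0]>=x)&(k[:,0]<x+5)]
    if len(t)>2: print(x,len(t),np.percentile(t[:,2],[5,50,95]))
crop('side14',270,60,430,240,3.3)
E
```

```text
12.8333 [614.1 -78.5 286.2] [-0.1 -1.2 -1. ]
-35 64 [1.3 5.7 8.2]
-30 47 [6.3 7.6 8.6]
-25 32 [-4.1  4.8  6.9]
-20 50 [-4.9  2.8  5.6]
-15 51 [-5.1  2.3  6. ]
-10 49 [-5.4  3.1  5.9]
-5 65 [-16.2   2.2   5.4]
0 92 [-13.3  10.3  13.4]
5 24 [-1.2  9.7 13.6]
10 16 [-9.7 -2.7  0.3]
15 51 [-13.   -3.1  -1.7]
20 51 [-7.9 -2.9 -1.7]
25 26 [-11.6  -3.6  -2.4]
60 50 [3.9 6.4 8. ]
65 5 [5.4 6.4 8.8]
70 49 [ 6.5  9.4 10.7]
75 37 [ 8.6  9.7 11.1]
80 35 [ 8.7  9.7 10.8]
85 36 [ 8.6  9.8 11.1]
90 32 [ 8.3  9.6 11. ]
95 37 [ 8.6  9.9 10.7]
100 33 [ 8.9 10.  11.1]
105 34 [ 8.5  9.6 10.9]
110 32 [ 8.8 10.  10.9]
115 36 [ 8.4  9.7 10.8]
120 32 [ 8.7  9.9 10.7]
125 32 [ 8.4  9.9 11.4]
130 30 [ 8.4  9.4 10.8]
135 32 [ 8.4  9.4 10.6]
140 30 [ 8.3  9.9 11. ]
145 35 [ 8.4  9.7 10.8]
150 28 [ 8.5  9.5 10.9]
155 24 [ 8.2  9.3 10.4]
```

View pics/side14_c270_60_3.3.png

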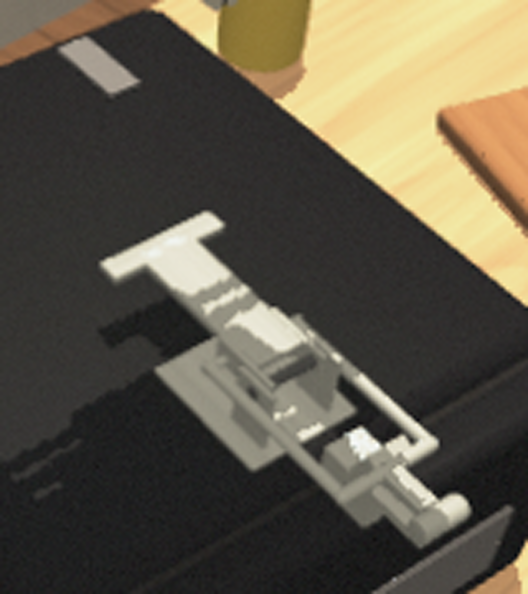

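```bash
python3 -c "
from workcell import *
print(sign_off())"
```

```text
the job is handed in; nothing more can be done
None
```

The latch is closed and I have handed the job in, at about 12.9 s on the robot's clock. `sign_off` returned no verdict.

I gripped the tab by its two ends and swung the loop over, then lowered the crossbar outside the keeper's post and let go. With the jaws closed I pushed the lever back and down to its stop. I then lifted clear, so the robot touches nothing.

**Last checks, from the side camera's depth after lifting off:**
- **Lever:** its top lies level at 9 to 10 mm above the keeper's point along its whole length, where 9 mm is expected when flat. It stayed down once released.
- **Loop:** the crossbar is outside the post. The tab's centre is about 2 mm above the keeper's point and roughly 30 to 37 mm outside it.
- **Door:** the post moved in by about 6 mm, so the door stands about 2 mm from shut.
- **Forces:** the hardest wrist force I saw was about 60 N, when pressing the lever onto its stop.

**Two things disagreed with the given data:**
- **Fingertip height:** the camera showed the fingertips about 35 mm higher than the reported TCP. I used the camera for all heights, and the contacts fitted that.
- **Lever pivot:** my estimate of it was about 3 to 4 mm off the given position. This made no difference to the result.

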